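# Clear the heater cover and hold it open

## Robot

A 6-joint arm with a two-finger parallel gripper is mounted at the origin on the work surface. World frame = base frame: x ahead of the robot, y to its left, z up, the work surface at z = 0. Lengths are in m, angles in rad, forces in N, time in s.
With the tool pointing down it reaches from about 0.4 to 0.825 m from the base axis. Payload 7 kg.
Tool frame: the origin (TCP) lies at the very end of the fingers, on their centre line; the grasp point (between the pads) lies pinch_z behind it (pinch_z is the distance from the TCP to the grasp point, in m); z points along the fingers, y is the line along which they close (so a half turn about z gives the same grasp; the last joint's range is limited). The gripper opens to 88 mm and grips with 3 to 60 N. Pads are 19 mm wide; open, the fingers measure 130 mm over their backs; the gripper's body (78 mm by 193 mm) begins 47 mm behind the grasp point.
Start: joints at [-0.971, 0.359, 0.012, 0, -1.224, -0.288], TCP at [0.207, -0.642, 0.227] pointing down, gripper open.
Joint ranges: [-3.07, 3.07], [-1.43, 2.12], [-1.02, 1.25], [-3.03, 1.67], [-3.05, -0], [-3.03, 3.03]. Speed limits (rad/s): [2.39, 2.39, 3.01, 3.14, 3.14, 3.14].

## Interface

Orientations are given as a unit quaternion [x, y, z, w].
In Python, from bench import * gives the robot as it stands. Calls block until the motion is done:
- move_ptp(position, orientation): joint-space move of the TCP to a pose.
- move_l(position, attitude=None, velocity=0.15, until_force=None): straight line of the TCP; attitude=None keeps the orientation; velocity is the mean speed in m/s. With until_force (N) it stops when the force on the tool has changed by that much, and returns True; else False.
- set_joints(angles): joint-space move.
- set_gripper(opening, grip_force=None): opening from 0.0 (shut) to 1.0 (fully open); grip_force is the grip in N (None keeps the last); returns when the fingers have stopped.
- wait(seconds).
- solve_ik(position, orientation): joint angles nearest the present ones, or None.
- read_camera(name): name is "side" or "top" or "wrist"; returns the picture (480x640x3 uint8, red, green, blue); there is no depth.
- camera_model(name): a dict with "vertical_fov" (degrees; the focal length in pixels is half the picture's height over the tangent of half this angle, whatever the lens; pixels are square), "cx", "cy" (the principal point, pixels), "k1" (the pictures are not rectified: a ray, as slopes to the right and down, at radius r is drawn at 1 + k1 r^2 times it, then the intrinsics apply), "world_from_camera" (4x4, takes a point from camera to world coordinates); the wrist camera has in their place "hand_eye" (4x4, takes a point from camera to tool coordinates, whose origin is the TCP and whose axes are the flange's). Camera axes: x right, y up, looking along -z (the intrinsics and any distortion apply to the point x, -y, -z); pixel columns grow to the right and rows downward; lengths in m; the calibration is good to about 2 mm. A picture is of the moment at which its call begins: read the wrist's pose just before it. camera_model takes no time and is no camera call.
A pose or a line that the arm cannot do raises PlanningError and nothing moves.
- hand_in(): hands the job in; it is judged then, once.
Trained networks look in the newest picture that a camera, given by its name, has taken for a name from the list of things; names that differ only in an ending like _2 or _b are one class to them, and where a whole thing is asked for, a point or a joint stands for the part that bears it (a point fixed in the world has none). Each returns a list of dicts, best first, with "score" (0 to 1); they miss things now and then, are a little off and sometimes report something else, mostly with a low value. They report only what shows in the picture. A call takes as long as a camera call.
- find_in(camera, name): "location" ([x, y, z] in m, in world coordinates, good to about 4 mm: the middle of the surface that is visible of it).
- outline_of(camera, name): "region" (480x640 bool, what is visible of it).
Readings, each from a call of its own:
- read_t(): time.
- read_joints(): joint angles.
- read_qvel(): joint speeds.
- read_effort(): joint torques, N m.
- read_ee_pos(): TCP position.
- read_tcp_rot(): TCP orientation.
- read_wrist_force(): force on the tool from outside, world axes, zero at the start.
- read_torque(): the same for the moment, N m.
- read_gripper_width(): opening from 0.0 (shut) to 1.0 (fully open).
- read_gripper_force(): force on a finger pad.
Only numpy, scipy, OpenCV 4.12 (cv2) and the standard library are available. Lean on these libraries where they do the work, as an engineer would, in place of code of your own. Each camera call takes 0.05 s, during which the arm holds its last target. There are 200 camera calls.

## Task

Someone left the white-capped sample jar standing on the closed cover of the sample heater: stand it upright, without dropping it, in the free (green) place of the blue jar tray and let go of it, keeping the cover shut until then. Then raise the cover by its orange tab with the gripper to 60 degrees from closed (give or take 5) and finish while still holding it there steadily, because it springs shut if let go. Leave the other jars and everything else on the bench where they are.

Things in the scene. Friction and masses are not known exactly. Their poses are not given: they have to be found in the camera images.
- heater: Sample heater fixed to the bench: white box 220 (x) x 240 (y) x 100 mm high, grey control column 60 mm wide, as high, along its +y side. Origin: centre of the white box's underside; x points away from the robot (yaw varies). Its cover, a grey plate 210 x 236 x 12 mm, lies on the box, top 112 mm above the bench, hinged along the far (+x) rim.
- cover (a joint): Angle of the heater's cover in rad: 0 shut, growing as the front (robot-side) edge rises, 1.6 at its stop; 60 degrees is 1.047. Weight (about 0.5 kg) and a spring always drive it shut, from any angle; about 2 to 4 N at the tab hold it.
- cover_tab (a point): Grip point on the orange tab (24 mm wide along the heater's y, 12 thick) that juts 55 mm from the middle of the cover's front edge towards the robot. At mid-width and mid-thickness, 35 mm out from the edge, 20 from the tip, 245 mm from the hinge axis; 106 mm above the bench when shut. Moves with the cover; axes are the heater's when shut. Nothing beside or below the tab.
- cover_hinge (a point): Middle of the cover's hinge axis, 100 mm above the bench; the axis runs along the heater's y. Fixed to the heater; axes as the heater's. The cover's underside passes through this axis, so the grip point is 6 mm above it when shut.
- sample_jar: Amber glass jar with a white cap and a paper label, 85 mm high, 0.1 to 0.2 kg: straight side 44 mm in diameter up to 55 mm above its foot, then a shoulder and a 40 mm wide cap (top 16 mm); at the start upright on the heater's cover. Origin: centre of its underside; z is its axis, up.
- tray: Blue plastic jar tray fixed to the bench, 270 (its x) x 70 (its y) x 22 mm high, walls 5 mm, floor 5 mm thick, two dividers make three places in a row along its x, each about 83 x 60 mm inside, centres 88 mm apart. Origin: centre of its underside. Two places hold a jar, one is free.
- free_pad: Thin green pad 60 x 48 mm on the floor of the tray's free place, at its centre; origin on the tray floor, 5 mm above the bench. Which of the three places is free varies. Axes as the tray's.
- jar_a: Amber glass jar with a black cap, 44 mm diameter, 85 mm high, standing in the tray; to be left alone. Origin: centre of its underside.
- jar_b: Same as jar_a, in another place of the tray; to be left alone.
- solvent_bottle: White plastic bottle with a red cap, 68 mm diameter, 180 mm high; bystander on the right. Origin: centre of its underside.
- beaker: Glass beaker, 72 mm diameter, 90 mm high; bystander on the left. Origin: centre of its underside.
- mouse: Black computer mouse, 100 x 58 x 32 mm; bystander on the right. Origin: centre of its underside.
- screwdriver: Screwdriver lying on the bench to the left; bystander. Origin near its middle, on its underside.

How it is judged:
On the way, in this order (a step that is already met when the one before it is completed fails the run):
1. sample jar stands released in the free place, cover still shut (horizontal distance between sample_jar and free_pad below 0.024 m and z of sample_jar in the frame of tray below 0.01 m and angle between sample_jar's own z axis and vertical below 0.12 rad and contact force between the fingers and sample_jar below 0.05 N and linear speed of sample_jar below 0.03 m/s and value of joint cover below 0.1 rad), for 0.2 s.
2. cover raised to 60 degrees by the gripper (value of joint cover between 0.942 and 1.152 rad and contact force between the fingers and heater above 0.5 N), for 0.2 s.
At the end, for the whole second after the job is handed in: The fingers hold the cover (contact force over 0.5 N) still at 54 to 66 degrees from shut, through the last second, while the sample jar stands upright (within 7 degrees), at rest and released on the tray floor within 24 mm of the green pad's centre (all of step 2 and horizontal distance between sample_jar and free_pad below 0.024 m and z of sample_jar in the frame of tray below 0.01 m and angle between sample_jar's own z axis and vertical below 0.12 rad and contact force between the fingers and sample_jar below 0.05 N and linear speed of sample_jar below 0.03 m/s and velocity of joint cover between -0.05 and 0.05 rad/s); the arm keeps its last pose, push and grip.
It fails at once if cover raised (over 0.15 rad) before the sample jar is in its place (value of joint cover above 0.15 rad and horizontal distance between sample_jar and free_pad above 0.03 m).
It fails at once if sample jar tipped over (angle between sample_jar's own z axis and vertical above 0.7 rad).
It fails at once if sample jar dropped (over 0.6 m/s while out of the fingers) (contact force between the fingers and sample_jar below 0.02 N and linear speed of sample_jar above 0.6 m/s).
It fails at once if another jar, the solvent bottle, beaker, mouse or screwdriver disturbed (moved over 30 mm) (distance of any of jar_a, jar_b, solvent_bottle, beaker, mouse, screwdriver from where it was at the start of the episode above 0.03 m).
It also fails if it takes over 56 s, if anything falls off the work surface, if the arm or the gripper's body presses on something with over 40 N, if the wrist force passes 120 N, or if a joint passes its speed limit or range.

## Working session

There is one attempt and no reset: what is moved stays moved. The work goes in short steps, each a Python script; the robot and the scene stay as the last script left them, time stands still between calls to the robot, and variables do not carry over. Pictures are saved under pics/ and viewed, at most 11 in all, crops included, and the job is handed in when it is done.

```bash
ls; mkdir -p pics
python3 - <<'E'
from bench import *
import cv2, numpy as np
for c in ["top","side"]:
    im=read_camera(c); cv2.imwrite(f"pics/{c}0.png",im[:,:,::-1])
    m=camera_model(c); print(c,m["vertical_fov"],m["cx"],m["cy"],m["k1"],np.round(m["world_from_camera"],3).tolist())
    for n in ["sample_jar","free_pad","tray","heater","cover","cover_tab","jar_a","solvent_bottle","beaker","mouse","screwdriver"]:
        print(n,[(np.round(d["location"],3).tolist(),round(d["score"],2)) for d in find_in(c,n)[:3]])
m=camera_model("wrist");print(m)
print(read_t(),read_tcp_rot(),read_joints())
try: print(pinch_z)
except Exception as e: print(e)
E
```

```text
pics
top 42.418446387368 322.328593099044 236.6840314779172 -0.10985997729862564 [[0.022, 0.995, -0.093, 0.411], [-1.0, 0.024, 0.012, 0.003], [0.014, 0.093, 0.996, 1.614], [0.0, 0.0, 0.0, 1.0]]
sample_jar [([0.566, 0.152, 0.197], 0.76)]
free_pad [([0.653, -0.233, 0.005], 0.66)]
tray [([0.552, -0.251, 0.006], 0.69)]
heater [([0.632, 0.138, 0.111], 0.86)]
cover [([0.639, 0.114, 0.113], 0.58), ([0.651, -0.232, 0.004], 0.32)]
cover_tab [([0.637, 0.114, 0.109], 0.93), ([0.417, -0.49, 0.023], 0.34)]
jar_a [([0.568, -0.248, 0.09], 0.74), ([0.48, -0.266, 0.092], 0.73)]
solvent_bottle [([0.551, -0.25, 0.004], 0.59), ([0.57, -0.498, 0.12], 0.55)]
beaker [([0.526, 0.538, 0.047], 0.82)]
mouse [([0.419, -0.487, 0.024], 0.58)]
screwdriver [([0.387, 0.417, 0.021], 0.89)]
side 57.86913485353738 322.51418825359747 243.50649068156966 -0.014351799348536021 [[-0.854, 0.414, -0.316, 0.195], [-0.521, -0.668, 0.532, 0.572], [0.009, 0.619, 0.786, 0.974], [0.0, 0.0, 0.0, 1.0]]
sample_jar [([0.566, 0.163, 0.167], 0.55), ([0.478, -0.259, 0.064], 0.28)]
free_pad [([0.655, -0.238, 0.006], 0.44)]
tray [([0.559, -
[... 326 characters left out ...]
, 0.61)]
screwdriver [([0.382, 0.418, 0.022], 0.67)]
{'vertical_fov': 63.401515026592975, 'cx': 319.78399330925055, 'cy': 234.12307121480112, 'k1': -0.026124947038505698, 'hand_eye': array([[ 6.14161355e-04,  9.66763004e-01,  2.55673457e-01,
         6.81664091e-02],
       [ 9.99999805e-01, -6.22335552e-04, -4.89305687e-05,
        -1.02938474e-03],
       [ 1.11810419e-04,  2.55673437e-01, -9.66763198e-01,
        -1.58049034e-01],
       [ 0.00000000e+00,  0.00000000e+00,  0.00000000e+00,
         1.00000000e+00]])}
1.2 [-1.55272827e-01  9.87871626e-01 -4.48244812e-06  8.70594717e-06] [-9.70900450e-01  3.58595340e-01  1.19036564e-02 -1.26240241e-05
 -1.22408907e+00 -2.88084340e-01]
0.0188
```

View pics/top0.png

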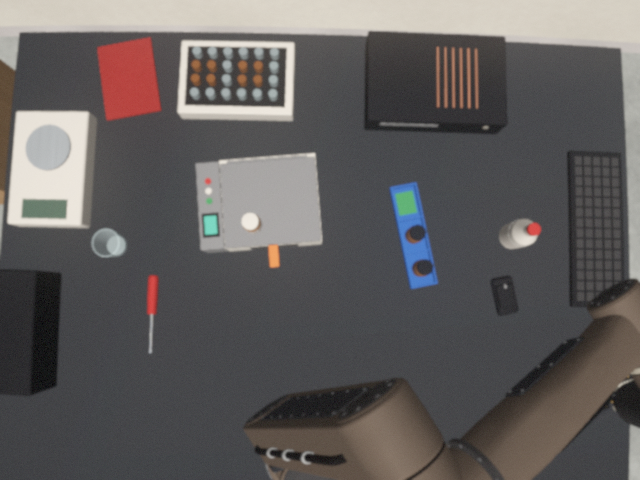

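View pics/side0.png

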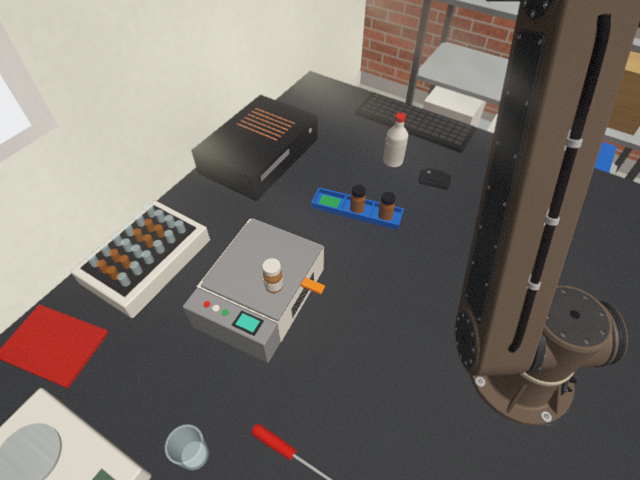

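Top: sample jar's cap is at (251,222), orange tab at (274,256), green pad at (405,203), black-capped jars at (415,233) and (423,268). Side agrees: jar is upright on the cover and the far tray place is free.

```bash
cat > h.py <<'E'
from bench import *
import cv2, numpy as np
from scipy.spatial.transform import Rotation as R
def px2w(c,uv,z,tcp=None):
    m=camera_model(c); f=240/np.tan(np.radians(m["vertical_fov"]/2))
    T=m["world_from_camera"] if tcp is None else tcp@m["hand_eye"]
    uv=np.atleast_2d(np.array(uv,float)); K=np.array([[f,0,m["cx"]],[0,f,m["cy"]],[0,0,1]])
    p=cv2.undistortPoints(uv[:,None],K,np.array([m["k1"],0,0,0]))[:,0]
    d=np.c_[p[:,0],-p[:,1],-np.ones(len(p))]@T[:3,:3].T; o=T[:3,3]
    return o+d*((z-o[2])/d[:,2])[:,None]
def tcp():
    T=np.eye(4);T[:3,:3]=R.from_quat(read_tcp_rot()).as_matrix();T[:3,3]=read_ee_pos();return T
def quat(zdir,ydir):
    z=np.array(zdir,float);z/=np.linalg.norm(z);y=np.array(ydir,float);y-=z*(y@z);y/=np.linalg.norm(y)
    return R.from_matrix(np.c_[np.cross(y,z),y,z]).as_quat()
def blob(im,lo,hi,box):
    h=cv2.inRange(cv2.cvtColor(im,cv2.COLOR_RGB2HSV),np.array(lo),np.array(hi)); m=np.zeros_like(h)
    x0,y0,x1,y1=box; m[y0:y1,x0:x1]=h[y0:y1,x0:x1]
    n,l,s,c=cv2.connectedComponentsWithStats(m); i=1+np.argmax(s[1:,4])
    return np.argwhere(l==i)[:,::-1].astype(np.float32)
def rect(P):
    c,(w,h),a=cv2.minAreaRect((P[:,:2]*1000).astype(np.float32)); 
    if w<h: w,h,a=h,w,a+90
    return np.round(np.array(c)/1000,4),round(w,1),round(h,1),round((a+90)%180-90,2)
E
python3 - <<'E'
from h import *
im=read_camera("top")
print("tab",rect(px2w("top",blob(im,(5,150,100),(20,255,255),(255,235,290,275)),.112)))
print("cap",rect(px2w("top",blob(im,(0,0,170),(180,70,255),(235,205,265,240)),.197)))
print("pad",rect(px2w("top",blob(im,(45,60,60),(80,255,255),(390,180,425,225)),.005)))
print("tray",rect(px2w("top",blob(im,(100,120,60),(125,255,255),(380,170,450,300)),.022)))
print("boxcorners",px2w("top",[[219,157],[315,154],[322,243],[222,249]],.1).round(3))
print("grey box/column", [rect(px2w("top",np.argwhere(d["region"])[:,::-1],.11)) for d in outline_of("top","heater")[:1]])
cv2.imwrite("pics/crop.png",cv2.resize(im[145:280,185:335],None,fx=5,fy=4.4,interpolation=cv2.INTER_CUBIC)[:,:,::-1])
E
```

```text
tab (array([0.5131, 0.1113]), 0.0, 0.0, 0.0)
cap (array([0.5731, 0.1546]), 79.0, 67.1, 1.83)
pad (array([ 0.6564, -0.2339]), 55.3, 43.7, 12.49)
tray (array([ 0.5704, -0.2519]), 272.7, 74.8, 12.43)
boxcorners [[ 0.746  0.247  0.1  ]
 [ 0.759  0.008  0.1  ]
 [ 0.537 -0.015  0.1  ]
 [ 0.516  0.23   0.1  ]]
grey box/column [(array([0.6095, 0.1431]), 299.1, 274.0, -84.06)]
```

View pics/crop.png

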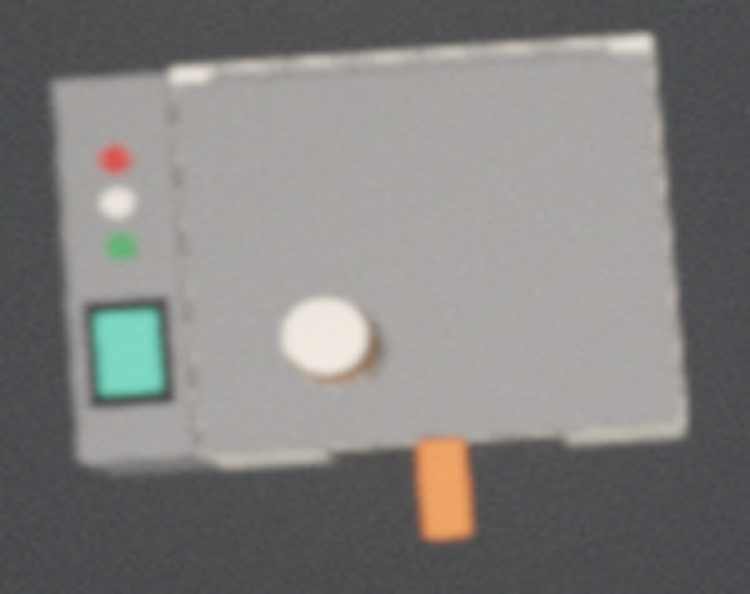

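Run:
```python
from h import *
im=read_camera("top")
tab=rect(px2w("top",blob(im,(5,100,100),(22,255,255),(255,235,290,275)),.112)); print("tab",tab)
cap=rect(px2w("top",blob(im,(0,0,205),(180,60,255),(235,205,265,240)),.197)); print("cap",cap)
col=px2w("top",[[185+416/5,145+438/4.4],[185+466/5,145+437/4.4],[185+422/5,145+541/4.4],[185+474/5,145+538/4.4]],.112); print(col.round(4))
w=px2w("top",[[250.2,221.2]],.197);print("cap px",w)
yaw=np.radians(5.9); hx=np.array([np.cos(yaw),np.sin(yaw),0]); hy=np.array([-hx[1],hx[0],0])
g=np.r_[tab[0],.106]; hinge=g+hx*.245; hinge[2]=.1
q0=read_joints()
for p0 in (10,20,30,40):
  ok=[]
  for th in (0,15,30,45,60,66):
    a=np.radians(p0+th); zt=hx*np.cos(a)-np.array([0,0,1])*np.sin(a)
    t=np.radians(th); pos=hinge-hx*(.248*np.cos(t)-.006*np.sin(t))+np.array([0,0,1])*(.248*np.sin(t)+.006*np.cos(t))
    for s in (1,-1):
      q=solve_ik(pos+zt*.0188,quat(zt,hy*s)); ok.append(None if q is None else np.round(q,2).tolist())
  print(p0,ok)
for P in ([.573,.153,.138],[.573,.153,.30],[.6563,-.2335,.031],[.6563,-.2335,.2],[.19,-.58,.36]):
  for s in (1,-1): q=solve_ik(P,quat([0,0,-1],[-.15,s,0])); print(P,None if q is None else np.round(q,2))
```

```text
tab (array([0.5012, 0.1024]), 53.7, 26.8, 1.72)
cap (array([0.5755, 0.1557]), 37.2, 37.0, 1.35)
[[0.5288 0.1162 0.112 ]
 [0.5299 0.0918 0.112 ]
 [0.4718 0.1115 0.112 ]
 [0.4741 0.0863 0.112 ]]
cap px [[0.57511703 0.15297899 0.197     ]]
10 [None, None, None, None, None, None, [0.57, -0.12, -0.9, 0.86, -0.35, -2.79], [0.57, -0.12, -0.9, 0.86, -0.35, 0.35], [0.57, 0.06, -0.34, 0.2, -0.87, -2.15], [0.57, 0.06, -0.34, 0.2, -0.87, 0.99], [0.53, 0.15, -0.15, 0.12, -1.05, -2.04], [0.53, 0.15, -0.15, 0.12, -1.05, 1.1]]
20 [None, None, [-0.02, -0.08, -0.73, -1.99, -0.11, 0.49], [-0.02, -0.08, -0.73, -1.99, -0.11, -2.65], None, None, [0.64, -0.05, -0.63, 0.37, -0.65, -2.37], [0.64, -0.05, -0.63, 0.37, -0.65, 0.77], [0.53, 0.16, -0.14, 0.08, -1.12, -2.03], [0.53, 0.16, -0.14, 0.08, -1.12, 1.11], [0.49, 0.26, 0.04, 0.03, -1.29, -1.96], [0.49, 0.26, 0.04, 0.03, -1.29, 1.18]]
30 [None, None, None, None, [0.62, -0.12, -0.96, 0.78, -0.36, -2.77], [0.62, -0.12, -0.96, 0.78, -0.36, 0.37], [0.6, 0.04, -0.41, 0.16, -0.9, -2.15], [0.6, 0.04, -0.41, 0.16, -0.9, 0.99], [0.49, 0.26, 0.04, 0.0, -1.35, -1.96]
[... 443 characters left out ...]
-0.06, -1.57, 1.23], [0.42, 0.47, 0.38, -0.09, -1.74, -1.9], [0.42, 0.47, 0.38, -0.09, -1.74, 1.25]]
[0.573, 0.153, 0.138] [ 0.59  0.3  -0.29  0.   -0.98 -2.01]
[0.573, 0.153, 0.138] [ 0.59  0.3  -0.29  0.   -0.98  0.83]
[0.573, 0.153, 0.3] [ 0.59  0.19 -0.06  0.   -1.33 -2.01]
[0.573, 0.153, 0.3] [ 0.59  0.19 -0.06  0.   -1.33  0.83]
[0.6563, -0.2335, 0.031] [-0.06  0.56 -0.15  0.   -0.86 -1.36]
[0.6563, -0.2335, 0.031] [-0.06  0.56 -0.15  0.   -0.86  1.48]
[0.6563, -0.2335, 0.2] [-0.06  0.41  0.03  0.   -1.19 -1.36]
[0.6563, -0.2335, 0.2] [-0.06  0.41  0.03  0.   -1.19  1.48]
[0.19, -0.58, 0.36] [-0.93  0.2   0.09  0.   -1.46 -0.49]
[0.19, -0.58, 0.36] [-0.93  0.2   0.09  0.   -1.46  2.36]
```

```bash
cat >> h.py <<'E'
yaw=np.radians(5.5); hx=np.array([np.cos(yaw),np.sin(yaw),0]); hy=np.array([-hx[1],hx[0],0]); up=np.array([0,0,1.])
G=np.r_[np.array([.5012,.1024])-.0075*hx[:2],.106]; HINGE=np.r_[(G+.245*hx)[:2],.1]
def tabpose(th,pitch,r=.247,back=0):
    t,a=np.radians(th),np.radians(pitch); zt=hx*np.cos(a)-up*np.sin(a)
    pos=HINGE-hx*(r*np.cos(t)-.006*np.sin(t))+up*(r*np.sin(t)+.006*np.cos(t))
    return pos+zt*(.0188-back),quat(zt,-hy)
E
python3 - <<'E'
from h import *
JQ=quat([0,0,-1],-hy)
move_l([.19,-.58,.36],velocity=.2)
move_ptp([.574,.154,.30],JQ)
move_l([.574,.154,.138],velocity=.12)
set_gripper(0.0,15); print(read_gripper_width()*88,read_gripper_force(),read_t())
move_l([.574,.154,.25],velocity=.12); print(read_gripper_width()*88,read_wrist_force())
for p0,p1 in ((50,110),(55,115),(60,120),(65,115),(70,110),(60,100)):
  print(p0,p1,[None if (q:=solve_ik(*tabpose(th,p0+(p1-p0)*th/60))) is None else np.round(q,2).tolist() for th in (0,15,30,45,60)])
im=read_camera("side"); cv2.imwrite("pics/side1.png",im[:,:,::-1]); print(read_t())
E
```

```text
43.76962839728056 14.99924888543319 7.4333
43.831365716963234 [ 0.10399201  0.48281455 -1.50806314]
50 110 [None, None, [0.62, 0.04, -0.49, 0.11, -0.89, 0.98], [0.5, 0.23, -0.08, -0.04, -1.34, 1.17], [0.42, 0.47, 0.34, -0.11, -1.77, 1.24]]
55 115 [None, [0.7, -0.03, -0.88, 0.44, -0.47, 0.6], [0.59, 0.09, -0.4, 0.05, -1.0, 1.05], [0.48, 0.29, 0.0, -0.07, -1.45, 1.2], [0.41, 0.52, 0.41, -0.14, -1.87, 1.24]]
60 120 [None, [0.68, 0.01, -0.75, 0.25, -0.61, 0.79], [0.56, 0.15, -0.31, 0.0, -1.11, 1.11], [0.47, 0.34, 0.07, -0.09, -1.55, 1.22], [0.4, 0.58, 0.48, -0.16, -1.97, 1.24]]
65 115 [None, [0.67, 0.03, -0.69, 0.19, -0.67, 0.86], [0.56, 0.15, -0.31, 0.0, -1.11, 1.11], [0.47, 0.31, 0.04, -0.08, -1.5, 1.21], [0.41, 0.52, 0.41, -0.14, -1.87, 1.24]]
70 110 [None, [0.65, 0.06, -0.64, 0.14, -0.73, 0.92], [0.56, 0.15, -0.31, 0.0, -1.11, 1.11], [0.48, 0.29, 0.0, -0.07, -1.45, 1.2], [0.42, 0.47, 0.34, -0.11, -1.77, 1.24]]
60 100 [None, [0.7, -0.03, -0.88, 0.44, -0.47, 0.6], [0.62, 0.04, -0.49, 0.11, -0.89, 0.98], [0.53, 0.18, -0.16, 0.0, -1.24, 1.14], [0.45, 0.36, 0.18, -0.06, -1.56, 1.22]]
8.5667
```

View pics/side1.png

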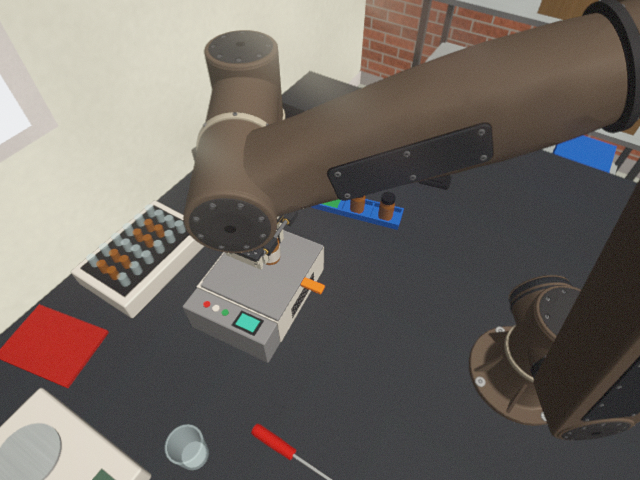

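The side view shows the jar held upright under the gripper near (270,255), the cover shut and the tray jars untouched. Next I place the jar.

Run:
```python
from h import *
a=np.radians(12.43); TQ=quat([0,0,-1],[np.sin(a),-np.cos(a),0])
c=np.array([.5704,-.2519])+.088*np.array([np.cos(a),np.sin(a)]); c=(c+[.6564,-.2339])/2; print(c)
move_ptp([*c,.20],TQ)
move_l([*c,.05],velocity=.12)
print(move_l([*c,.026],velocity=.02,until_force=2.5),read_ee_pos(),read_gripper_width()*88)
wait(.2); set_gripper(.72); wait(.2); print(read_gripper_force(),read_t())
move_l([*c,.16],velocity=.15)
# tilt back so the wrist camera sees the jar
im=read_camera("wrist"); cv2.imwrite("pics/w2.png",im[:,:,::-1])
print([(d["location"],d["score"]) for d in find_in("wrist","sample_jar")])
for p0,p1 in ((80,110),(85,110),(90,115),(90,110),(95,115)):
  print(p0,p1,[None if (q:=solve_ik(*tabpose(th,p0+(p1-p0)*th/60))) is None else np.round(q,2).tolist() for th in (0,5,10,15,30,45,60)])
```

```text
[ 0.65636863 -0.23342915]
True [ 0.65647296 -0.23328132  0.03267824] 43.5845529825391
0.0 13.275
[([0.6627, -0.2363, 0.0923], 0.73)]
80 110 [[0.66, 0.13, -0.75, 0.18, -0.55, 0.86], [0.64, 0.12, -0.66, 0.11, -0.68, 0.94], [0.62, 0.12, -0.58, 0.06, -0.8, 1.0], [0.6, 0.13, -0.49, 0.03, -0.91, 1.05], [0.53, 0.2, -0.24, -0.04, -1.22, 1.15], [0.47, 0.31, 0.04, -0.08, -1.5, 1.21], [0.42, 0.47, 0.34, -0.11, -1.77, 1.24]]
85 110 [[0.63, 0.17, -0.64, 0.07, -0.68, 0.98], [0.61, 0.16, -0.57, 0.04, -0.79, 1.03], [0.6, 0.16, -0.5, 0.01, -0.89, 1.07], [0.58, 0.17, -0.43, -0.01, -0.99, 1.1], [0.52, 0.23, -0.2, -0.06, -1.27, 1.16], [0.47, 0.33, 0.05, -0.09, -1.52, 1.21], [0.42, 0.47, 0.34, -0.11, -1.77, 1.24]]
90 115 [[0.6, 0.22, -0.55, 0.0, -0.81, 1.07], [0.58, 0.21, -0.48, -0.02, -0.91, 1.1], [0.57, 0.21, -0.42, -0.04, -1.0, 1.12], [0.55, 0.22, -0.35, -0.05, -1.1, 1.14], [0.5, 0.28, -0.13, -0.09, -1.37, 1.19], [0.45, 0.38, 0.12, -0.11, -1.62, 1.23], [0.41, 0.52, 0.41, -0.14, -1.87, 1.24]]
90 110 [[0.6, 0.22, -0.55, 0.0, -0.81, 1.07], [0.58, 0.21, -0.49, -0.02, -0.9, 1.09], [0.57, 0.2, -0.43, -0.03, -0.99, 1.11], [0.56, 0.21, -0.37, -0.04, -1.07, 1.13], [0.51, 0.25, -0.16, -0.07, -1.32, 1.18], [0.47, 0.34, 0.07, -0.09, -1.55, 1.22], [0.42, 0.47, 0.34, -0.11, -1.77, 1.24]]
95 115 [[0.56, 0.27, -0.46, -0.05, -0.92, 1.13], [0.55, 0.26, -0.41, -0.06, -1.01, 1.15], [0.54, 0.26, -0.35, -0.07, -1.09, 1.16], [0.53, 0.26, -0.29, -0.08, -1.18, 1.17], [0.49, 0.31, -0.09, -0.1, -1.42, 1.21], [0.45, 0.39, 0.14, -0.12, -1.65, 1.23], [0.41, 0.52, 0.41, -0.14, -1.87, 1.24]]
```

View pics/w2.png

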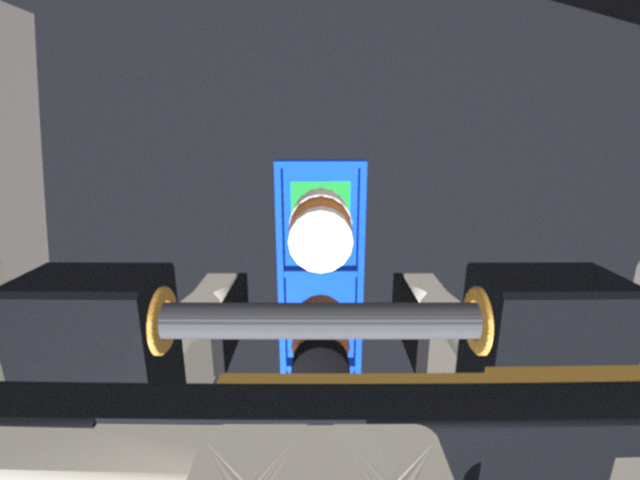

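The wrist view shows the jar upright on the green pad, cap at (320,240), fingers clear and the black-capped neighbour in place. Next I go above the tab and refine its position.

Run:
```python
from h import *
p,q=tabpose(0,80,back=.12)
move_l([.62,-.22,.3],velocity=.25)
move_ptp(p,q); print(p,read_ee_pos())
T=tcp(); im=read_camera("wrist"); cv2.imwrite("pics/w3.png",im[:,:,::-1])
b=blob(im,(5,100,60),(22,255,255),(150,0,490,300)); print(len(b),b.min(0),b.max(0))
r=rect(px2w("wrist",b,.112,T)); print("wrist tab",r, "expected centre",(G+.0075*hx))
im=read_camera("top"); cv2.imwrite("pics/top3.png",im[:,:,::-1])
print([None if (q:=solve_ik(*tabpose(th,80+40*th/60))) is None else np.round(q,2).tolist() for th in (0,30,60)],read_t())
```

```text
[0.47425144 0.09980515 0.20566254] [0.47487119 0.09978832 0.20580261]
2869 [300. 179.] [336. 259.]
wrist tab (array([0.5034, 0.1028]), 53.9, 24.3, 5.53) expected centre [0.5012 0.1024 0.106 ]
[[0.66, 0.13, -0.75, 0.18, -0.55, 0.86], [0.51, 0.25, -0.16, -0.07, -1.32, 1.18], [0.4, 0.58, 0.48, -0.16, -1.97, 1.24]] 16.5833
```

View pics/w3.png

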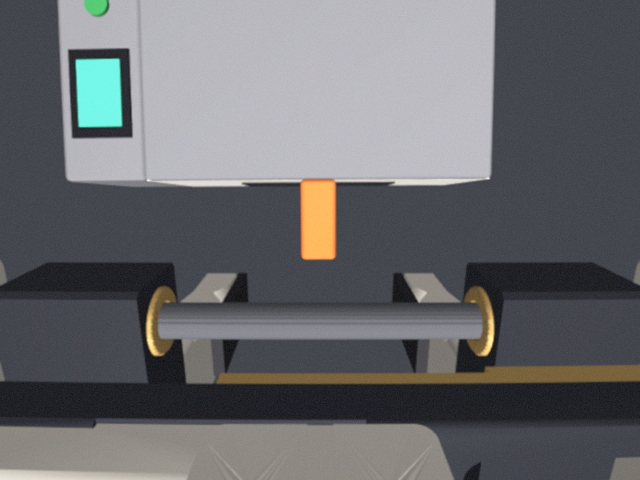

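View pics/top3.png

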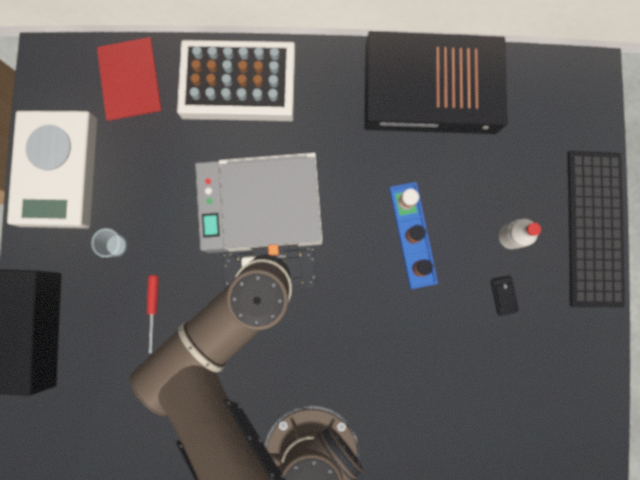

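The wrist view has the tab square between the fingers, (300–336, 179–259), with 5.5° yaw confirmed. The top view shows the jar standing in the green place at (410,198). Next: grip the tab and raise the cover.

```bash
sed -i 's/\[\.5012,\.1024\]/[.5027,.1027]/' h.py
python3 - <<'E'
from h import *
p,q=tabpose(0,80,back=.12); move_l(p,q)
print(move_l(*tabpose(0,80),velocity=.08,until_force=8),read_ee_pos())
set_gripper(0.0,35); print(read_gripper_width()*88,read_gripper_force(),read_wrist_force(),read_t())
for th in range(5,61,5):
    move_l(*tabpose(th,80+40*th/60),velocity=.06)
    if th%10==0: print(th,read_wrist_force().round(1),round(read_gripper_width()*88,1),read_ee_pos().round(3))
wait(.5); print(read_t(),read_gripper_force(),read_wrist_force())
im=read_camera("side"); cv2.imwrite("pics/side4.png",im[:,:,::-1])
for c in("side","top"):
    if c=="top": read_camera(c)
    for n in("cover_tab","sample_jar"): print(c,n,[(d["location"],d["score"]) for d in find_in(c,n)[:2]])
T=tcp(); im=read_camera("wrist"); cv2.imwrite("pics/w4.png",im[:,:,::-1])
E
```

```text
False [0.49673264 0.10230102 0.08795057]
23.757900513386897 35.03130555152893 [-3.77629373  6.10261634 -0.34422421] 19.2
10 [-2.3  6.6 -3.3] 23.8 [0.499 0.103 0.129]
20 [-1.5  7.7 -2.9] 23.8 [0.508 0.104 0.17 ]
30 [-2.6  6.  -3.6] 23.6 [0.525 0.106 0.209]
40 [-6.6  5.7 -1.1] 23.4 [0.547 0.108 0.244]
50 [-7.9  6.2  1.4] 24.0 [0.576 0.111 0.275]
60 [-7.4  7.3  3.7] 24.0 [0.61  0.115 0.3  ]
25.7333 34.999149441719055 [-7.12634234  7.52412736  2.11751938]
side cover_tab [([0.6419, 0.1876, 0.2764], 0.96)]
side sample_jar [([0.6522, -0.2191, 0.0605], 0.88)]
top cover_tab [([0.6556, 0.069, 0.265], 0.69), ([0.3868, 0.4164, 0.0225], 0.24)]
top sample_jar [([0.6498, -0.2286, 0.089], 0.69)]
```

View pics/side4.png

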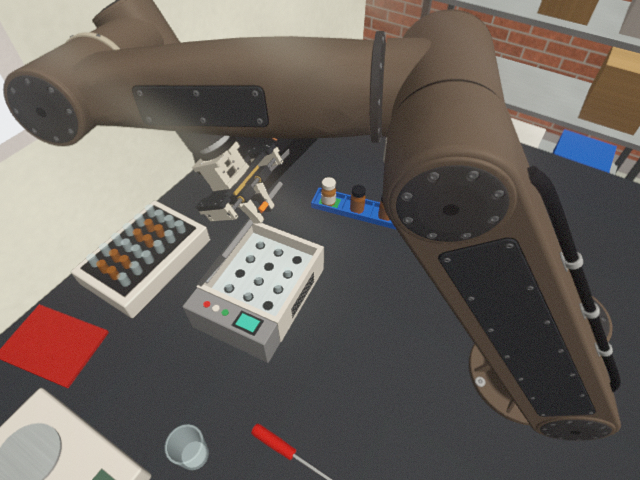

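View pics/w4.png

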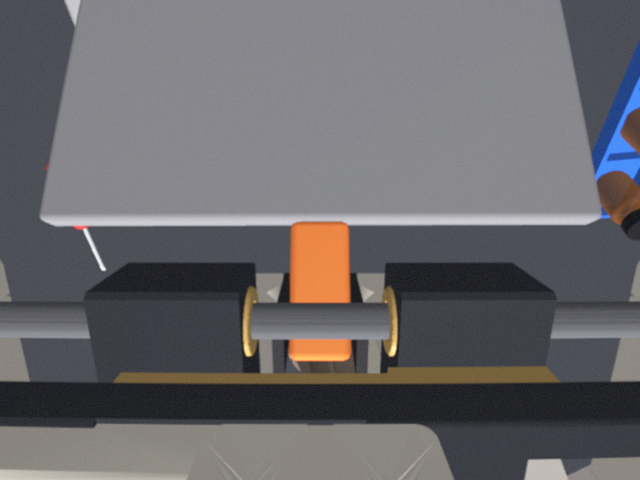

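The side view shows the cover up, gripped at (262,207), and the jar upright on its pad at (329,192). The wrist view shows the tab between the pads, cover front edge at row ~212 from (45) to (603) and tab tip at row ~350. I'll fit the cover angle from these.

Run:
```python
from h import *
from scipy.optimize import least_squares
m=camera_model("wrist"); f=240/np.tan(np.radians(m["vertical_fov"]/2)); T=tcp()@m["hand_eye"]
K=np.array([[f,0,m["cx"]],[0,f,m["cy"]],[0,0,1]])
uv=np.array([[44,211],[604,208],[291,348],[349,348]])
def proj(th,dx=0):
    e=-hx*np.cos(th)+up*np.sin(th); n=hx*np.sin(th)+up*np.cos(th)
    P=np.array([HINGE+hx*dx+e*r+n*.012+hy*y for r,y in((.21,.118),(.21,-.118),(.265,.012),(.265,-.012))])
    C=(P-T[:3,3])@T[:3,:3]*[1,-1,-1]
    return cv2.projectPoints(C,np.zeros(3),np.zeros(3),K,np.array([m["k1"],0,0,0]))[0][:,0]
s=least_squares(lambda p:(proj(p[0])-uv).ravel(),[1.0]); print(np.degrees(s.x),s.fun.round(1))
s=least_squares(lambda p:(proj(p[0],p[1])-uv).ravel(),[1.0,0],x_scale=[1,.01]); print(np.degrees(s.x[0]),s.x[1],s.fun.round(1))
print(read_qvel().round(4),read_gripper_force(),read_wrist_force(),read_t())
```

```text
[58.843347] [-6.8  9.6  1.5 13.7 -1.5 13.6  4.2 13.7]
56.11319411644085 0.010374555640697898 [-2.8 -1.2 -2.5  2.9 -0.5 -0.9  3.2 -0.8]
[ 0.0011  0.0017  0.0008 -0.0004 -0.0004  0.001 ] 34.99916911125183 [-7.99192812  7.31719858  3.31380531] 26.0833
```

Run:
```python
from h import *
move_l(*tabpose(62.3,121.5),velocity=.03); wait(.5)
print(read_gripper_force(),read_wrist_force(),read_gripper_width()*88,read_ee_pos(),read_t())
im=read_camera("side"); cv2.imwrite("pics/side5.png",cv2.resize(im[190:330,170:340],None,fx=4.5,fy=4.2,interpolation=cv2.INTER_CUBIC)[:,:,::-1])
im=read_camera("wrist"); cv2.imwrite("pics/w5.png",im[:,:,::-1])
```

```text
34.999077916145325 [-6.4601553   8.75722866  2.90271035] 23.681958104293805 [0.61876    0.11558666 0.30496983] 27.0583
```

View pics/side5.png

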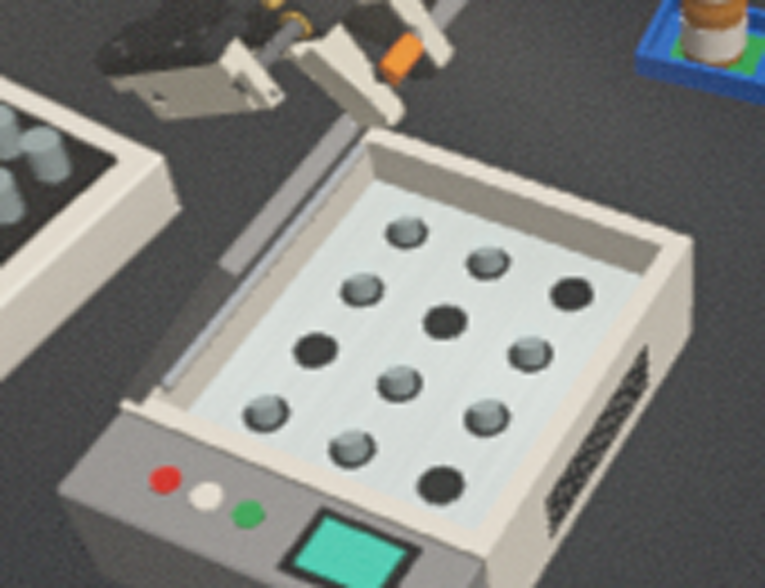

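View pics/w5.png

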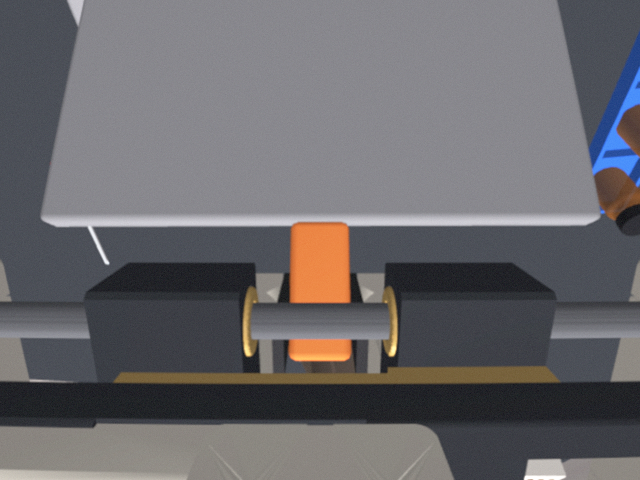

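The side crop shows the cover almost edge-on. The camera lies in the cover's plane at about 60.4°, so the angle is right. The wrist view shows the tab still firmly gripped, and the jar is on its pad.

```bash
python3 -c "
from bench import *
print(read_gripper_force(),read_qvel().round(3)); print(hand_in())"
```

```text
34.99907076358795 [-0.001  0.    -0.    -0.002 -0.    -0.002]
the job is handed in; nothing more can be done
None
```

The job is handed in with no verdict reported: the jar stands released on the green pad, and the gripper holds the cover by its tab at about 60° (estimated from the camera views).

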